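Put the temperature logger into the egg hatcher

TASK

Pull the hatcher's egg tray out to its stop, then lift the yellow temperature logger out of its desk dock and slide it upright into the metal sleeve on the tray until it is fully home, lowering it all the way rather than letting it drop. Then push the tray fully shut with the logger in it and let go. Leave the blue logger in its dock, and do not shift the drinker or the feeder.

Things in the scene. Friction and masses are not known exactly. Their poses are not given: they have to be found in the camera images.
- hatcher: the egg hatcher, a fixed white desktop cabinet 240 (x) by 260 (y) by 160 mm high with a clear window in its top. Origin: centre of its underside, on the table. Its front face lies at x = -120 mm in its frame; its -x axis is the way the tray comes out.
- tray (a joint): how far the egg tray is pulled out, in m: 0 shut, 0.130 at its stop; starts between 0 and 0.03. It runs along the hatcher's -x with 1.5 N of friction plus 6 N per m/s and stays where left. Its white front panel is 12 mm thick, 254 mm wide, its top 144 mm above the table; side walls 52 mm above the table. Eight fixed eggs stand 90 and 140 mm behind the sleeve, below its mouth.
- tray_handle (a point): centre of the tray's red handle bar, 127 mm above the table: 12 mm square, 110 mm long, level along the tray's y, its centre 45 mm in front of the front panel (39 mm clear between bar and panel), held by a 12 mm post at each end, 86 mm free between. Axes as the hatcher's (-x the way out).
- sleeve_mouth (a point): centre of the mouth of the dark metal sleeve standing on the tray, at the top of its flared aluminium lip, 88 mm above the table. Inside 42.5 (tray x) by 16.5 mm (tray y), 2.5 mm more each way than the logger; the 45 degree lip, its top 6 mm, widens the mouth by some 6 mm a side. Its centre lies 70.5 mm behind the front panel's outer face. Axes as the hatcher's.
- sleeve_floor (a point): centre of the inner floor of that sleeve, 22 mm above the table, 66 mm under its mouth: where the logger's foot must stand. Axes as the hatcher's.
- yellow_logger: the yellow temperature logger: an upright stick 40 (x) by 14 (y) by 115 mm (z) with a dark display on both faces, about 90 g. Origin: centre of its foot; the foot's lowest 5 mm are 2 mm narrower on each side. It stands upright in its dock; at home in the sleeve its top 49 mm stand out of the mouth. It may be put in either way round.
- yellow_dock: the fixed black desk dock that holds the yellow logger: base plate 75 by 60 mm, 4 mm thick; pocket outside 59 (x) by 33 mm (y), 40 mm high, 3 to 4 mm looser than the logger on each side, its floor 8 mm above the table. Origin: centre of its underside.
- blue_logger: the blue temperature logger, of the same shape and size, standing in a dock like the other; to be left alone. Origin: centre of its foot.
- blue_dock: the fixed black dock of the blue logger, like the yellow one's. Docks may swap places.
- drinker: a chick drinker, white bell 92 mm across on a red base 124 mm across, 156 mm high; stands loose on the table, to be left alone. Origin: centre of its underside.
- feeder: a galvanised feeding trough 60 (x) by 200 (y) by 43 mm high; stands loose on the table, to be left alone. Origin: centre of its underside.

How it is judged:
By the outcome, as a careful person would: the job done as asked, in the order asked, and still so for the second after the job is handed in, with the robot touching nothing.
It also fails if it takes over 72 s, if anything falls off the work surface, if the arm or the gripper's body presses on something with over 40 N, if the wrist force passes 120 N, or if a joint passes its speed limit or range.

ROBOT

A 7-joint arm with a two-finger parallel gripper is mounted at the origin on the work surface. World frame = base frame: x ahead of the robot, y to its left, z up, the work surface at z = 0. Lengths are in m, angles in rad, forces in N, time in s.
With the tool pointing down it reaches from about 0.4 to 0.85 m from the base axis. Payload 10.4 kg.
Tool frame: the origin (TCP) lies midway between the tips of the shut fingers; the grasp point (between the pads) lies 19 mm behind it; z points along the fingers, x is the direction in which the jaws open and shut, and the axes are right-handed (so a half turn about z gives the same grasp; the last joint's range is limited). The gripper opens to 85 mm and grips with 20 to 120 N. Pads are 22 mm wide; open, the fingers measure 114 mm over their backs; the gripper's body (76 mm by 85 mm) begins 54 mm behind the grasp point. The pads swing forward as they close: fully open they stand 13 mm farther back than shut.
Start: joints at [-1.255, 0.332, -0.065, 1.46, 0.022, 1.35, -0.088], TCP at [0.208, 0.589, 0.231] pointing down, gripper open.
Joint ranges: [-2.6, 2.6], [-0.5, 2.12], [-1.47, 1.34], [0.16, 2.42], [-1.27, 4.41], [0.06, 2.06], [-2.6, 2.6]. Speed limits (rad/s): [2.22, 2.22, 2.79, 2.79, 3.14, 3.14, 3.14].

INTERFACE

Orientations are given as a unit quaternion [x, y, z, w].
In Python, from workcell import monitor, eyes, ticket, models gives the robot as it stands.
- The arm moves only by the tool servo_tool, never from a script. Its argument "motion" is a list of rows, each a list of 7 numbers: the opening, from 0 (shut) to 1 (fully open), then the shift along the tool's x, y, z in m, then the turn, a rotation vector about the tool's x, y, z in degrees. In form: [[fingers, tx, ty, tz, rx, ry, rz], ...]. A call has 1 to 20 rows; each row is the pose to reach, as a shift and turn from the pose commanded when the call began, along the tool's axes at that moment; what a row does not reach only later rows make up. A row lasts 1/8 s, in which the tool goes at most 62.5 mm and 10.7 degrees, less where a joint would pass 70% of its speed; a pose out of reach is approached as far as the arm can. A call with a gripper value outside its range is refused whole. The fingers move at their own pace and stop on an object; "grip_force" is the grip in N (left out, the last holds). Time passes only in rows, so rows that repeat a pose let the fingers close. It gives the time, the measured TCP pose, the force and the opening at its end, in the units of the state.
- monitor.get_obs(): the state, without advancing time (a new reading comes with each control period).
- eyes.camera(name): name is "scene" or "top" or "wrist"; returns (picture, depth): 384x512x3 uint8, blue, green, red; 384x512 float32, m along the optical axis (not along the pixel's ray), 0 where there is no reading.
- eyes.camera_info(name): a dict with "intrinsics" (3x3 intrinsics, pixels), "extrinsics" (4x4, takes a point from world to camera coordinates); the wrist camera has in their place "tool_from_camera" (4x4, takes a point from camera to tool coordinates, whose origin is the TCP and whose axes are the tool frame's). Camera axes: x right, y down, z forward; pixel columns grow to the right and rows downward; lengths in m; the calibration is good to about 2 mm. A picture is of the moment at which its call begins: read the wrist's pose just before it. camera_info takes no time and is no camera call.
- ticket.hand_in(): hands the job in, once; it reports no verdict.
Trained networks look in the newest picture that a camera, given by its name, has taken for a name from the list of things; names that differ only in an ending like _2 or _b are one class to them, and where a whole thing is asked for, a point or a joint stands for the part that bears it (a point fixed in the world has none). Each returns a list of dicts, best first, with "confidence" (0 to 1); they miss things now and then, are a little off and sometimes report something else, mostly with a low value. They report only what shows in the picture. A call takes as long as a camera call.
- models.boxes_of(camera, thing): "point" ([x, y, z] in m, in the coordinates of the camera as it stood for that picture, good to about 4 mm: the middle of the surface that is visible of it).
The state is a dict: "clock": time; "joint_pos": joint angles; "joint_velocities": joint speeds; "tau": joint torques, N m; "position": TCP position; "ee_rot": TCP orientation; "ft_force": force on the tool from outside, world axes, zero at the start; "torque": the same for the moment, N m; "grip_width": opening from 0.0 (shut) to 1.0 (fully open).
Only numpy, scipy, OpenCV 4.12 (cv2) and the standard library are available. Lean on these libraries where they do the work, as an engineer would, in place of code of your own. Each camera call takes 0.05 s, during which the arm holds its last target. There are 200 camera calls.

## Working session

There is one attempt and no reset: what is moved stays moved. The work goes in short steps, Python scripts to look and compute and a tool call to move; the robot and the scene stay as the last step left them, time stands still between calls to the robot, and variables do not carry over. Pictures are saved under pics/ and viewed, about 8 in all and at most 12, crops included, and the job is handed in when it is done.

Besides the shell and the picture viewer there is one more tool, called after ">>>" as name(argument=value, ...), one argument or row to a line, values as JSON. servo_tool: Moves the arm, as the interface text tells. Its arguments: {"type":"object","properties":{"motion":{"type":"array"},"grip_force":{"type":"number"}},"required":["motion"]}

```bash
ls; mkdir -p pics; cat > h.py <<'E'
import numpy as np, cv2
from scipy.spatial.transform import Rotation as R
from workcell import monitor, eyes, ticket, models
def tool():
    o=monitor.get_obs(); T=np.eye(4); T[:3,:3]=R.from_quat(o['ee_rot']).as_matrix(); T[:3,3]=o['position']; return T,o
def cam(name):
    T,o=tool(); im,d=eyes.camera(name); i=eyes.camera_info(name); K=np.array(i['intrinsics'])
    W=T@np.array(i['tool_from_camera']) if name=='wrist' else np.linalg.inv(np.array(i['extrinsics']))
    return im,d,K,W
def world(W,p): return (W[:3,:3]@np.asarray(p,float).reshape(-1,3).T).T+W[:3,3]
def cloud(d,K,W):
    v,u=np.indices(d.shape); P=np.stack([(u-K[0,2])/K[0,0]*d,(v-K[1,2])/K[1,1]*d,d],-1)
    Q=world(W,P.reshape(-1,3)).reshape(P.shape); Q[d<=0]=np.nan; return Q
E
python3 - <<'E'
from h import *
T,o=tool();print({k:np.round(v,3) for k,v in o.items()});print(T.round(3))
ims=[]
for c in['scene','top']:
    im,d,K,W=cam(c);ims.append(im);print(c,W.round(3).tolist());np.savez(f'{c}.npz',im=im,d=d,K=K,W=W)
    for n in['hatcher','tray_handle','sleeve_mouth','yellow_logger','blue_logger','yellow_dock','blue_dock','drinker','feeder']:
        for b in models.boxes_of(c,n)[:2]: print(c,n,round(b['confidence'],2),world(W,b['point']).round(3)[0])
cv2.imwrite('pics/a.png',cv2.resize(np.vstack(ims),(440,600)) if 0 else np.hstack([cv2.resize(i,(400,300)) for i in ims]))
cv2.imwrite('pics/s.png',ims[0]);cv2.imwrite('pics/t.png',ims[1])
E
```

```text
pics
{'clock': np.float64(0.0), 'joint_pos': array([-1.255,  0.333, -0.065,  1.461,  0.022,  1.35 , -0.089]), 'joint_velocities': array([ 0.001,  0.   , -0.001,  0.   , -0.003,  0.001,  0.002]), 'tau': array([ 0.0000e+00, -6.2545e+01,  5.0000e-02, -3.9160e+01,  1.6000e-02,
        1.0000e-02,  0.0000e+00]), 'position': array([0.208, 0.589, 0.231]), 'ee_rot': array([ 0.816,  0.578, -0.001,  0.   ]), 'ft_force': array([ 0.392, -0.015,  0.359]), 'torque': array([ 0.01 , -0.03 , -0.087]), 'grip_width': np.float64(1.003)}
[[ 0.332  0.943 -0.     0.208]
 [ 0.943 -0.332 -0.001  0.589]
 [-0.001  0.    -1.     0.231]
 [ 0.     0.     0.     1.   ]]
scene [[-0.342, -0.899, 0.274, 0.268], [-0.94, 0.329, -0.095, 0.1], [-0.005, -0.29, -0.957, 1.194], [0.0, 0.0, 0.0, 1.0]]
scene hatcher 0.71 [0.705 0.115 0.162]
scene tray_handle 0.75 [0.602 0.128 0.085]
scene sleeve_mouth 0.6 [0.595 0.129 0.088]
scene sleeve_mouth 0.49 [ 0.57  -0.296  0.094]
scene yellow_logger 0.73 [ 0.567 -0.298  0.096]
scene blue_logger 0.77 [ 0.453 -0.257  0.101]
scene yellow_dock 0.81 [ 0.559 -0.287  0.01 ]
scene yellow_dock 0.24 [0.6   0.129 0.086]
scene blue_dock 0.62 [ 0.446 -0.246  0.009]
scene drinker 0.58 [0.553 0.393 0.126]
scene feeder 0.89 [ 0.505 -0.425  0.028]
top [[-0.026, -0.998, 0.058, 0.524], [-1.0, 0.025, -0.018, 0.0], [0.016, -0.059, -0.998, 1.325], [0.0, 0.0, 0.0, 1.0]]
top tray_handle 0.82 [0.601 0.133 0.104]
top sleeve_mouth 0.64 [0.604 0.135 0.104]
top yellow_logger 0.71 [ 0.567 -0.296  0.113]
top yellow_dock 0.84 [ 0.568 -0.283  0.007]
top blue_dock 0.67 [ 0.457 -0.248  0.004]
top drinker 0.61 [0.564 0.388 0.126]
top feeder 0.95 [ 0.503 -0.428  0.025]
```

View pics/s.png

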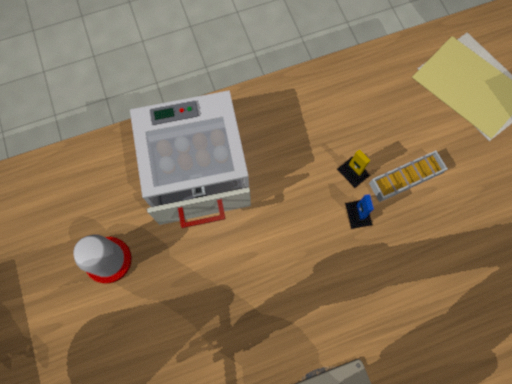

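View pics/t.png

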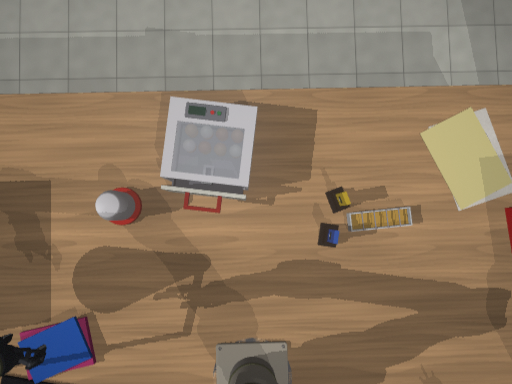

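The pictures show the hatcher with its tray slightly ajar (red handle at scene pixel (203,215), top pixel (203,207)). The yellow dock is at top pixel (340,199), the blue dock at (329,235), the drinker at (120,206) and the feeder at (380,219). Next I work out exact poses from the depth data.

```bash
python3 - <<'E'
from h import *
for c in['scene','top']:
    z=np.load(c+'.npz');im,d,K,W=[z[k] for k in('im','d','K','W')];Q=cloud(d,K,W)
    hsv=cv2.cvtColor(im,cv2.COLOR_BGR2HSV)
    X,Y,Z=Q[...,0],Q[...,1],Q[...,2]
    def rect(m,n):
        p=Q[m]
        if len(p)<8: print(c,n,len(p));return
        r=cv2.minAreaRect(p[:,:2].astype(np.float32));print(c,n,len(p),np.round(r[0],3),np.round(r[1],3),round(r[2],1),'z',np.percentile(p[:,2],[5,50,95]).round(3))
    rect((abs(Z-.16)<.012)&(abs(X-.72)<.25)&(abs(Y-.12)<.2),'roof')
    red=((hsv[...,0]<8)|(hsv[...,0]>172))&(hsv[...,1]>120)
    rect(red&(abs(Y-.12)<.12)&(Z>.105)&(X<.62),'handle')
    yl=(abs(hsv[...,0].astype(int)-27)<6)&(hsv[...,1]>130)
    rect(yl&(abs(Y+.29)<.06)&(Z>.112)&(abs(X-.57)<.06),'ylog top')
    dark=(hsv[...,2]<60)
    rect((Z<.012)&dark&(np.hypot(X-.56,Y+.285)<.06),'ydock');rect((Z<.012)&dark&(np.hypot(X-.45,Y+.247)<.055),'bdock')
    rect((Z>.1)&(np.hypot(X-.45,Y+.25)<.06),'blog')
E
```

```text
scene roof 9310 [0.732 0.112] [0.26  0.278] 81.9 z [0.157 0.161 0.168]
scene handle 344 [0.57  0.136] [0.108 0.052] 82.4 z [0.13  0.134 0.138]
scene ylog top 104 [ 0.573 -0.299] [0.04  0.014] 17.9 z [0.114 0.124 0.128]
scene ydock 196 [ 0.572 -0.298] [0.072 0.057] 19.5 z [0.002 0.006 0.011]
scene bdock 194 [ 0.456 -0.263] [0.057 0.072] 80.6 z [0.002 0.006 0.011]
scene blog 141 [ 0.457 -0.264] [0.015 0.04 ] 81.6 z [0.105 0.124 0.128]
top roof 7108 [0.73  0.114] [0.26  0.274] 81.9 z [0.155 0.16  0.167]
top handle 233 [0.567 0.136] [0.11  0.049] 83.1 z [0.129 0.133 0.137]
top ylog top 73 [ 0.569 -0.297] [0.038 0.016] 16.1 z [0.115 0.123 0.127]
top ydock 114 [ 0.571 -0.298] [0.07  0.055] 19.7 z [0.    0.005 0.009]
top bdock 124 [ 0.454 -0.263] [0.057 0.07 ] 80.4 z [-0.     0.005  0.01 ]
top blog 81 [ 0.453 -0.262] [0.014 0.039] 80.0 z [0.103 0.123 0.128]
```

```bash
cat >> h.py <<'E'
def row(p,yaw):
    """tool-frame shift (m) and turn (deg) from the measured pose to world TCP p, tool down, tool x at yaw deg"""
    T,o=tool(); c,s=np.cos(np.radians(yaw)),np.sin(np.radians(yaw))
    G=np.array([[c,s,0],[s,-c,0],[0,0,-1]]); M=T[:3,:3]
    print('row',(M.T@(np.array(p)-T[:3,3])).round(4),R.from_matrix(M.T@G).as_rotvec(degrees=True).round(1),'t',round(float(o['clock']),2))
E
python3 -c "
from h import *
row([.549,.139,.2],-8)"
```

```text
row [-0.3115  0.4716  0.0313] [-0.  -0.  78.6] t 1.0
```

>>> servo_tool(
  motion=[
    [0.5,-0.311,0.471,0.031,0,0,78.6],
    [0.5,-0.311,0.471,0.031,0,0,78.6],
    [0.5,-0.311,0.471,0.031,0,0,78.6],
    [0.5,-0.311,0.471,0.031,0,0,78.6],
    [0.5,-0.311,0.471,0.031,0,0,78.6],
    [0.5,-0.311,0.471,0.031,0,0,78.6],
    [0.5,-0.311,0.471,0.031,0,0,78.6],
    [0.5,-0.311,0.471,0.031,0,0,78.6],
    [0.5,-0.311,0.471,0.031,0,0,78.6],
    [0.5,-0.311,0.471,0.031,0,0,78.6],
    [0.5,-0.311,0.471,0.031,0,0,78.6],
    [0.5,-0.311,0.471,0.031,0,0,78.6],
    [0.5,-0.311,0.471,0.031,0,0,78.6],
    [0.5,-0.311,0.471,0.031,0,0,78.6],
  ],
)

```text
clock: 2.75
position: [0.5483, 0.1403, 0.2004]
ee_rot: [0.998, -0.069, 0.0, -0.0]
ft_force: [0.0, -0.6, -0.7]
grip_width: 0.502
```

```bash
python3 - <<'E'
from h import *
T,o=tool();print(o['position'].round(4),T[:3,0].round(3),o['ft_force'],o['grip_width'])
im,d,K,W=cam('wrist');cv2.imwrite('pics/w1.png',im);Q=cloud(d,K,W);hsv=cv2.cvtColor(im,cv2.COLOR_BGR2HSV)
red=((hsv[...,0]<8)|(hsv[...,0]>172))&(hsv[...,1]>120)&(Q[...,2]>.12)&(Q[...,2]<.145)
r=cv2.minAreaRect(Q[red][:,:2].astype(np.float32));print(r,np.percentile(Q[red][:,2],[5,50,95]))
row([.549,.139,.108],-8)
E
```

```text
[0.5483 0.1403 0.2004] [ 0.99  -0.138  0.   ] [ 0.00991533 -0.61726989 -0.65922045] 0.5017782112090953
((0.5696282386779785, 0.13627812266349792), (0.11016655713319778, 0.0506281740963459), 81.75508117675781) [0.12634899 0.13237734 0.13352031]
row [0.0008 0.0011 0.0924] [-0. -0.  0.] t 2.8
```

View pics/w1.png

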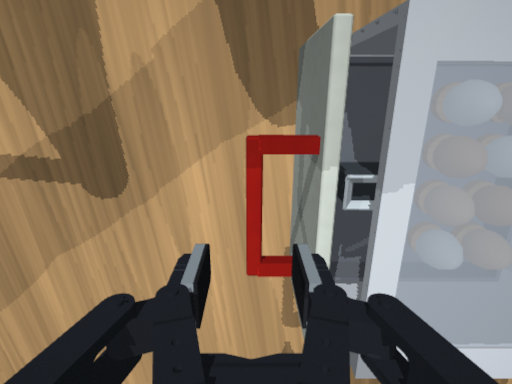

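The wrist view shows the handle bar at pixels (254,140)–(254,270), with the sleeve lip at (360,192) behind the panel. The bar centre agrees with my estimate to 2 mm. I'll descend and grip.

>>> servo_tool(
  motion=[
    [0.5,0.002,0.001,0.045,0,0,0],
    [0.5,0.002,0.001,0.09,0,0,0],
    [0.5,0.002,0.001,0.092,0,0,0],
    [0,0.002,0.001,0.092,0,0,0],
    [0,0.002,0.001,0.092,0,0,0],
    [0,0.002,0.001,0.092,0,0,0],
    [0,0.002,0.001,0.092,0,0,0],
  ],
  grip_force=50,
)

```text
clock: 3.68
position: [0.5517, 0.1388, 0.1105]
ee_rot: [0.998, -0.07, 0.002, -0.001]
ft_force: [-1.3, -1.0, 7.5]
grip_width: 0.127
```

>>> servo_tool(
  motion=[
    [0,-0.01,0,0,0,0,0],
    [0,-0.03,0,0,0,0,0],
    [0,-0.05,0,0,0,0,0],
    [0,-0.07,0,0,0,0,0],
    [0,-0.09,0,0,0,0,0],
    [0,-0.1,0,0,0,0,0],
    [0,-0.105,0,0,0,0,0],
    [0,-0.105,0,0,0,0,0],
  ],
)

```text
clock: 4.68
position: [0.4474, 0.1535, 0.1104]
ee_rot: [0.998, -0.07, 0.001, -0.001]
ft_force: [-1.3, -1.4, 11.4]
grip_width: 0.129
```

>>> servo_tool(
  motion=[
    [0,-0.005,0,0,0,0,0],
    [0,-0.01,0,0,0,0,0],
    [0,-0.014,0,0,0,0,0],
    [0,-0.014,0,0,0,0,0],
  ],
)

```text
clock: 5.18
position: [0.4445, 0.154, 0.1108]
ee_rot: [0.997, -0.072, 0.013, -0.003]
ft_force: [65.1, 0.1, -45.9]
grip_width: 0.128
```

>>> servo_tool(
  motion=[
    [0,0.005,0,0,0,0,0],
    [0,0.01,0,0,0,0,0],
    [0.5,0.01,0,0,0,0,0],
    [0.5,0.01,0,0,0,0,0],
    [0.5,0.01,0,0,0,0,0],
    [0.5,0.01,0,-0.05,0,0,0],
    [0.5,0.01,0,-0.1,0,0,0],
    [0.5,0.01,0,-0.1,0,0,0],
  ],
)

```text
clock: 6.18
position: [0.4441, 0.1544, 0.2118]
ee_rot: [0.998, -0.07, 0.003, -0.002]
ft_force: [0.7, -0.7, -1.0]
grip_width: 0.501
```

```bash
python3 - <<'E'
from h import *
T,o=tool();print(o['position'].round(4),o['ft_force'].round(1),o['grip_width'])
for c in['wrist','top','scene']:
    im,d,K,W=cam(c);Q=cloud(d,K,W);hsv=cv2.cvtColor(im,cv2.COLOR_BGR2HSV);cv2.imwrite(f'pics/{c}2.png',im);np.savez(c+'2.npz',im=im,d=d,K=K,W=W)
    red=((hsv[...,0]<8)|(hsv[...,0]>172))&(hsv[...,1]>120)&(Q[...,2]>.12)&(Q[...,2]<.145)&(abs(Q[...,1]-.14)<.1)
    if red.sum()>9: print(c,cv2.minAreaRect(Q[red][:,:2].astype(np.float32)))
    for b in models.boxes_of(c,'sleeve_mouth')[:2]: print(c,round(b['confidence'],2),world(W,b['point']).round(4)[0])
row([.571,-.298,.2],-72)
E
```

```text
[0.4441 0.1544 0.2118] [ 0.7 -0.7 -1. ] 0.5005111487738497
wrist ((0.4641402065753937, 0.1510894000530243), (0.11059858649969101, 0.05048733204603195), 81.66983795166016)
wrist 0.97 [0.5948 0.1572 0.0523]
top ((0.4611890912055969, 0.14729487895965576), (0.1020454689860344, 0.04815828427672386), 81.61611938476562)
top 0.95 [0.5524 0.1319 0.0206]
scene 0.74 [0.597  0.0526 0.0197]
scene 0.52 [ 0.5594 -0.288   0.0106]
row [0.1908 0.4289 0.0074] [ 0.1  0.  64. ] t 6.47
```

View pics/wrist2.png

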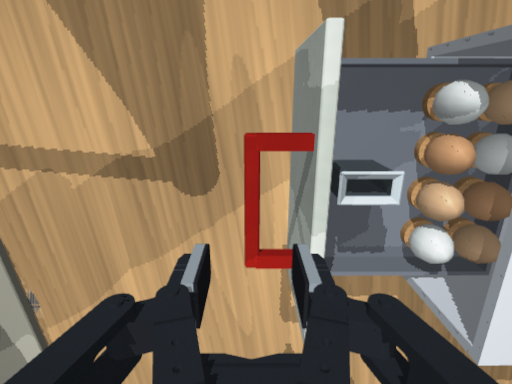

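The tray is out to its stop; the sleeve lip shows at pixels (340–403, 171–205). I'll fit the lip from the saved depth while moving over the yellow logger.

>>> servo_tool(
  motion=[
    [0.5,0.191,0.429,0.007,0,0,64],
    [0.5,0.191,0.429,0.007,0,0,64],
    [0.5,0.191,0.429,0.007,0,0,64],
    [0.5,0.191,0.429,0.007,0,0,64],
    [0.5,0.191,0.429,0.007,0,0,64],
    [0.5,0.191,0.429,0.007,0,0,64],
    [0.5,0.191,0.429,0.007,0,0,64],
    [0.5,0.191,0.429,0.007,0,0,64],
    [0.5,0.191,0.429,0.007,0,0,64],
    [0.5,0.191,0.429,0.007,0,0,64],
    [0.5,0.191,0.429,0.007,0,0,64],
    [0.5,0.191,0.429,0.007,0,0,64],
  ],
)

```text
clock: 7.98
position: [0.5721, -0.2967, 0.2014]
ee_rot: [0.809, -0.587, 0.0, -0.0]
ft_force: [1.0, -1.1, 0.3]
grip_width: 0.503
```

```bash
python3 - <<'E'
from h import *
for c in['wrist2','top2','scene2']:
    z=np.load(c+'.npz');Q=cloud(z['d'],z['K'],z['W'])
    m=(Q[...,2]>.079)&(Q[...,2]<.097)&(abs(Q[...,0]-.559)<.04)&(abs(Q[...,1]-.1375)<.03)
    print(c,m.sum(),cv2.minAreaRect(Q[m][:,:2].astype(np.float32)),np.median(Q[m][:,2]))
T,o=tool();print(o['position'].round(4),T[:3,0].round(3))
im,d,K,W=cam('wrist');cv2.imwrite('pics/w3.png',im);Q=cloud(d,K,W)
n=(np.hypot(Q[...,0]-.571,Q[...,1]+.298)<.035)
for lo,hi in((.115,.135),(.034,.046)):
    m=n&(Q[...,2]>lo)&(Q[...,2]<hi)
    if m.sum()>8: print(lo,m.sum(),cv2.minAreaRect(Q[m][:,:2].astype(np.float32)),np.median(Q[m][:,2]))
row([.571,-.298,.082],-72)
E
```

```text
wrist2 1471 ((0.553272545337677, 0.13846713304519653), (0.032305747270584106, 0.05925310030579567), 81.81246185302734) 0.08532689678506844
top2 129 ((0.5504546761512756, 0.13872599601745605), (0.03249915689229965, 0.05840218812227249), 81.71175384521484) 0.0862724868348983
scene2 0 ((0.0, 0.0), (0.0, 0.0), 0.0) nan
[ 0.5721 -0.2967  0.2014] [ 0.31  -0.951 -0.   ]
0.115 935 ((0.5723552107810974, -0.29807978868484497), (0.040699832141399384, 0.01395338773727417), 19.851762771606445) 0.12257285033989618
0.034 871 ((0.5721948146820068, -0.2979402244091034), (0.05959289148449898, 0.032993391156196594), 19.601713180541992) 0.039615940167586516
row [0.0007 0.0014 0.1195] [-0.   0.   0.1] t 8.03
  return _methods._mean(a, axis=axis, dtype=dtype,
  ret = ret.dtype.type(ret / rcount)
```

View pics/w3.png

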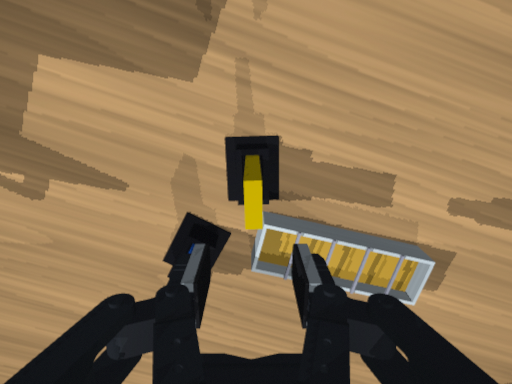

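The picture shows the yellow logger upright in its dock, its top at pixel (253,165–228), with the blue dock beside it at (197,240) and the feeder at (345,260). I'll descend and grip it.

>>> servo_tool(
  motion=[
    [0.5,0.001,0,0.05,0,0,-1.6],
    [0.5,0.001,0,0.1,0,0,-1.6],
    [0.5,0.001,0,0.119,0,0,-1.6],
    [0.5,0.001,0,0.119,0,0,-1.6],
    [0,0.001,0,0.119,0,0,-1.6],
    [0,0.001,0,0.119,0,0,-1.6],
    [0,0.001,0,0.119,0,0,-1.6],
    [0,0.001,0,0.119,0,0,-1.6],
  ],
  grip_force=40,
)

```text
clock: 9.02
position: [0.5732, -0.2993, 0.0844]
ee_rot: [0.817, -0.576, 0.001, -0.001]
ft_force: [-1.2, 0.7, 7.2]
grip_width: 0.16
```

>>> servo_tool(
  motion=[
    [0,0,0,-0.02,0,0,0],
    [0,0,0,-0.06,0,0,0],
    [0,0,0,-0.11,0,0,0],
    [0,0,0,-0.17,0,0,0],
    [0,0,0,-0.175,0,0,0],
    [0,-0.366,-0.099,-0.175,0,0,27.8],
    [0,-0.366,-0.099,-0.175,0,0,27.8],
    [0,-0.366,-0.099,-0.175,0,0,27.8],
    [0,-0.366,-0.099,-0.175,0,0,27.8],
    [0,-0.366,-0.099,-0.175,0,0,27.8],
    [0,-0.366,-0.099,-0.175,0,0,27.8],
    [0,-0.366,-0.099,-0.175,0,0,27.8],
    [0,-0.366,-0.099,-0.175,0,0,27.8],
    [0,-0.366,-0.099,-0.175,0,0,27.8],
    [0,-0.366,-0.099,-0.175,0,0,27.8],
    [0,-0.366,-0.099,-0.175,0,0,27.8],
    [0,-0.366,-0.099,-0.175,0,0,27.8],
  ],
)

```text
clock: 11.15
position: [0.5428, 0.0787, 0.2573]
ee_rot: [-0.654, 0.756, 0.0, -0.0]
ft_force: [0.6, -0.5, -0.8]
grip_width: 0.162
```

```bash
python3 - <<'E'
from h import *
T,o=tool();print(o['position'].round(4),T.round(3).tolist(),o['ft_force'].round(2),o['grip_width'])
im,d,K,W=cam('wrist');cv2.imwrite('pics/w4.png',im);np.savez('w4.npz',im=im,d=d,K=K,W=W,T=T);Q=cloud(d,K,W)
m=(Q[...,2]>.08)&(Q[...,2]<.096)&(np.hypot(Q[...,0]-.556,Q[...,1]-.138)<.045)
print(m.sum(),cv2.minAreaRect(Q[m][:,:2].astype(np.float32)),np.median(Q[m][:,2]))
m=(Q[...,2]>.139)&(Q[...,2]<.15)&(Q[...,0]<.54)&(Q[...,0]>.46)
print('panel',m.sum(),cv2.minAreaRect(Q[m][:,:2].astype(np.float32)))
tl=(Q.reshape(-1,3)-T[:3,3])@T[:3,:3]
hsv=cv2.cvtColor(im,cv2.COLOR_BGR2HSV).reshape(-1,3)
y=(abs(hsv[:,0].astype(int)-27)<6)&(hsv[:,1]>120)&(np.abs(tl[:,0])<.03)&(np.abs(tl[:,1])<.04)&(tl[:,2]<.1)
p=tl[y];print('logger in tool',len(p),np.percentile(p,[1,50,99],axis=0).round(4))
E
```

```text
[0.5428 0.0787 0.2573] [[-0.144, -0.99, -0.0, 0.543], [-0.99, 0.144, 0.0, 0.079], [-0.0, 0.0, -1.0, 0.257], [0.0, 0.0, 0.0, 1.0]] [ 0.62 -0.49 -0.81] 0.16157105182082768
1082 ((0.5536172986030579, 0.13913774490356445), (0.03306162357330322, 0.057736609131097794), 81.86618041992188) 0.08576310318144995
panel 2709 ((0.4955838918685913, 0.14708425104618073), (0.25372764468193054, 0.012997521087527275), 81.98818969726562)
logger in tool 5044 [[-0.0068 -0.0204 -0.0392]
 [ 0.0002 -0.0151 -0.0376]
 [ 0.0073  0.0194  0.0651]]
```

View pics/w4.png

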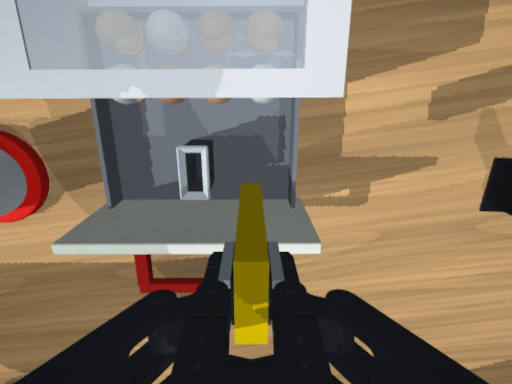

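```bash
python3 - <<'E'
from h import *
u=np.array([.990,-.1395]);v=np.array([.1395,.990])
for f in('w4','wrist2','top2'):
    z=np.load(f+'.npz');im,d,K,W=[z[k] for k in('im','d','K','W')];Q=cloud(d,K,W)
    a=(Q[...,:2]-[.556,.138])@u;b=(Q[...,:2]-[.556,.138])@v
    m=(abs(a)<.06)&(abs(b)<.005)&(Q[...,2]>.02)
    s=np.argsort(a[m]);A=a[m][s];Z=Q[...,2][m][s]
    e=np.arange(-.06,.061,.004);i=np.digitize(A,e)
    print(f,[(round(e[k-1]*1000),round(np.median(Z[i==k])*1000)) for k in range(1,len(e)) if (i==k).any()])
    Wi=np.linalg.inv(W)
    if f!='top2':
      big=cv2.resize(im,None,fx=4,fy=4,interpolation=cv2.INTER_NEAREST)
      for c,col in(((.5536,.1388),(0,255,0)),((.5595,.138),(0,0,255))):
        q=[]
        for sa,sb in((1,1),(1,-1),(-1,-1),(-1,1)):
            p=np.array(c)+sa*.02725*u+sb*.01425*v;x=Wi[:3,:3]@[*p,.088]+Wi[:3,3];q.append((K@x)[:2]/x[2])
        q=((np.array(q)+.5)*4).astype(int);cv2.polylines(big,[q],True,col,1)
      cx,cy=q.mean(0).astype(int);crop=big[cy-190:cy+190,cx-190:cx+190];cv2.imwrite('c_%s.png'%f,crop)
cv2.imwrite('pics/lip.png',np.hstack([cv2.imread('c_w4.png'),cv2.imread('c_wrist2.png')]))
E
```

```text
w4 [(-60, 141), (-56, 97), (-32, 87), (-28, 72), (-24, 22), (-20, 22), (-16, 22), (-12, 22), (-8, 22), (-4, 21), (0, 22), (4, 339), (8, 340), (16, 83), (20, 54), (24, 86), (48, 20)]
wrist2 [(-60, 143), (-56, 142), (-36, 86), (-32, 69), (-28, 84), (16, 71), (20, 86), (24, 86)]
top2 [(-60, 313), (-56, 312), (-52, 165), (-48, 21), (-44, 21), (-40, 21), (-36, 87), (-32, 84), (-28, 37), (-24, 23), (-20, 24), (-12, 25), (-8, 23), (-4, 21), (0, 26), (4, 29), (8, 24), (12, 25), (16, 84), (20, 88), (24, 21), (28, 22), (32, 23), (44, 21), (52, 22), (56, 22)]
```

View pics/lip.png

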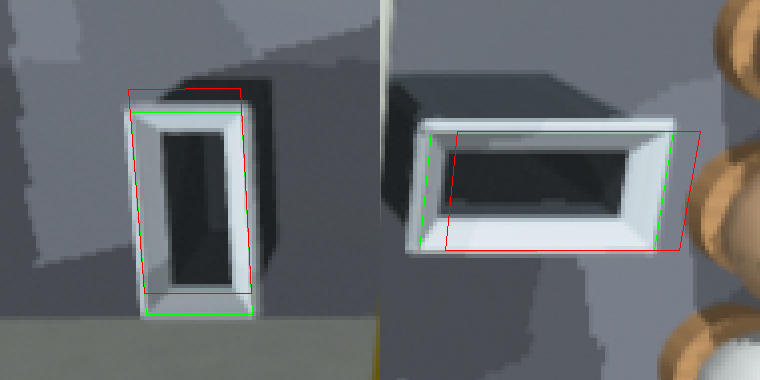

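The overlay shows the measured lip (green) matching the real one, at centre (0.5533, 0.1388). The position derived from the panel (red) is 6 mm off, so I use the measured one.

>>> servo_tool(
  motion=[
    [0,-0.061,-0.001,0,0,0,0],
    [0,-0.061,-0.001,0,0,0,0],
    [0,-0.061,-0.001,0,0,0,0],
    [0,-0.061,-0.001,0.03,0,0,0],
    [0,-0.061,-0.001,0.06,0,0,0],
    [0,-0.061,-0.001,0.08,0,0,0],
    [0,-0.061,-0.001,0.08,0,0,0],
  ],
)

```text
clock: 12.08
position: [0.5516, 0.138, 0.1763]
ee_rot: [-0.654, 0.756, 0.0, -0.001]
ft_force: [0.1, -0.3, -1.1]
grip_width: 0.161
```

```bash
python3 - <<'E'
from h import *
T,o=tool();print(o['position'].round(4),o['ft_force'].round(2))
im,d,K,W=cam('wrist');cv2.imwrite('pics/w5.png',im)
row([.5528,.1389,.098],-98.15)
E
```

```text
[0.5516 0.138  0.1763] [ 0.08 -0.27 -1.06]
row [-0.0006 -0.0004  0.0795] [ 0.  -0.  -0.1] t 12.12
```

View pics/w5.png

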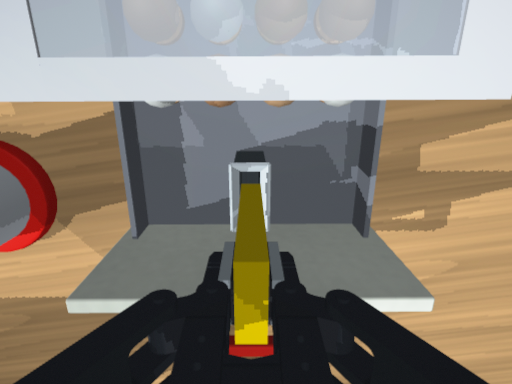

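The logger hangs centred over the sleeve mouth (lip at pixels (230–270, 163–230)). I'll lower it slowly.

>>> servo_tool(
  motion=[
    [0,-0.001,-0.001,0.008,0,0,0],
    [0,-0.001,-0.001,0.014,0,0,0],
    [0,-0.001,-0.001,0.02,0,0,0],
    [0,-0.001,-0.001,0.026,0,0,0],
    [0,-0.001,-0.001,0.032,0,0,0],
    [0,-0.001,-0.001,0.032,0,0,0],
  ],
)

```text
clock: 12.88
position: [0.5531, 0.14, 0.1446]
ee_rot: [-0.655, 0.756, 0.0, -0.001]
ft_force: [-0.9, -0.3, -1.7]
grip_width: 0.157
```

>>> servo_tool(
  motion=[
    [0,0,0,0.008,0,0,0],
    [0,0,0,0.016,0,0,0],
    [0,0,0,0.024,0,0,0],
    [0,0,0,0.032,0,0,0],
    [0,0,0,0.039,0,0,0],
    [0,0,0,0.042,0,0,0],
    [0,0,0,0.042,0,0,0],
  ],
)

```text
clock: 13.75
position: [0.5533, 0.14, 0.1029]
ee_rot: [-0.655, 0.756, 0.0, -0.0]
ft_force: [-1.6, -3.5, -3.6]
grip_width: 0.158
```

>>> servo_tool(
  motion=[
    [0,0.001,0,0.001,0,0,0],
    [0,0.001,0,0.002,0,0,0],
    [0,0.001,0,0.003,0,0,0],
    [0,0.001,0,0.004,0,0,0],
    [0,0.001,0,0.004,0,0,0],
  ],
)

```text
clock: 14.38
position: [0.5533, 0.1397, 0.0992]
ee_rot: [-0.655, 0.756, 0.0, 0.0]
ft_force: [0.5, -1.1, -1.2]
grip_width: 0.164
```

>>> servo_tool(
  motion=[
    [0,0,0,0.001,0,0,0],
    [0,0,0,0.002,0,0,0],
    [0,0,0,0.003,0,0,0],
    [0,0,0,0.003,0,0,0],
  ],
)

```text
clock: 14.88
position: [0.5551, 0.1394, 0.0983]
ee_rot: [-0.655, 0.756, -0.001, 0.002]
ft_force: [-0.5, -1.6, 13.8]
grip_width: 0.157
```

Contact came at TCP z 0.098, matching the expected home height of 0.0984. I'll relax, open and take a look.

>>> servo_tool(
  motion=[
    [0,0,0,-0.001,0,0,0],
    [0.4,0,0,-0.001,0,0,0],
    [0.4,0,0,-0.001,0,0,0],
    [0.4,0,0,-0.001,0,0,0],
    [0.4,0,0,-0.03,0,0,0],
    [0.4,0,0,-0.07,0,0,0],
    [0.4,0,0,-0.11,0,0,0],
    [0.4,0,0,-0.11,0,0,0],
  ],
)

```text
clock: 15.88
position: [0.5549, 0.1395, 0.2091]
ee_rot: [-0.655, 0.756, -0.001, 0.002]
ft_force: [0.3, 0.5, 0.1]
grip_width: 0.397
```

```bash
python3 - <<'E'
from h import *
T,o=tool();print(o['position'].round(4),o['ft_force'].round(2),o['clock'])
im,d,K,W=cam('wrist');cv2.imwrite('pics/w6.png',im);Q=cloud(d,K,W)
hsv=cv2.cvtColor(im,cv2.COLOR_BGR2HSV)
y=(abs(hsv[...,0].astype(int)-27)<6)&(hsv[...,1]>120)&(np.hypot(Q[...,0]-.555,Q[...,1]-.139)<.05)
p=Q[y];zt=np.percentile(p[:,2],99);print('top z',zt.round(4));t=p[p[:,2]>zt-.004];print(cv2.minAreaRect(t[:,:2].astype(np.float32)),np.median(t[:,2]))
im,d,K,W=cam('top');Q=cloud(d,K,W);hsv=cv2.cvtColor(im,cv2.COLOR_BGR2HSV)
red=((hsv[...,0]<8)|(hsv[...,0]>172))&(hsv[...,1]>120)&(Q[...,2]>.12)&(Q[...,2]<.145)&(abs(Q[...,1]-.14)<.1)
print(cv2.minAreaRect(Q[red][:,:2].astype(np.float32)))
row([.4445,.154,.22],-8)
E
```

```text
[0.5549 0.1395 0.2091] [0.31 0.48 0.11] 15.875
top z 0.138
((0.5541210770606995, 0.1395723968744278), (0.013767249882221222, 0.04022970050573349), 81.20858764648438) 0.13663318261361676
((0.45766666531562805, 0.1070520207285881), (0.021602585911750793, 0.048750199377536774), 79.013671875)
row [ 0.001   0.1097 -0.014 ] [ -0.    0.  -90.2] t 15.97
```

View pics/w6.png

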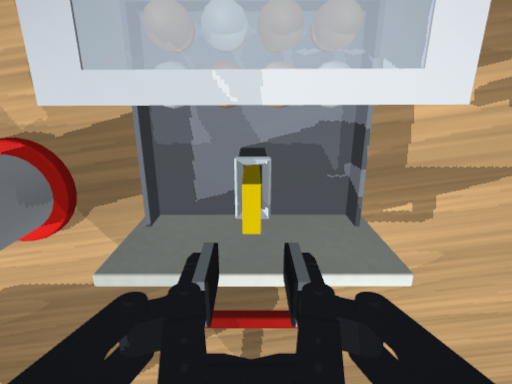

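The logger is home: its top is at z 0.137 as expected, and it stands upright in the sleeve at pixel (252,205). I'll push the bar from the front with shut fingers, so there is no grip whose release could disturb the tray.

>>> servo_tool(
  motion=[
    [0.4,0,0.05,-0.01,0,0,0],
    [0,0,0.11,-0.01,0,0,0],
    [0,0,0.155,-0.01,0,0,0],
    [0,0,0.16,0,0,0,0],
    [0,0,0.16,0,0,0,0],
    [0,0,0.16,0.05,0,0,0],
    [0,0,0.16,0.098,0,0,0],
    [0,0,0.16,0.098,0,0,0],
  ],
)

```text
clock: 16.98
position: [0.3941, 0.16, 0.1059]
ee_rot: [-0.654, 0.757, -0.001, -0.004]
ft_force: [0.0, 0.2, 0.6]
grip_width: -0.002
```

>>> servo_tool(
  motion=[
    [0,0,-0.015,0,0,0,0],
    [0,0,-0.025,0,0,0,0],
    [0,0,-0.03,0,0,0,0],
    [0,0,-0.035,0,0,0,0],
    [0,0,-0.04,0,0,0,0],
    [0,0,-0.048,0,0,0,0],
    [0,0,-0.058,0,0,0,0],
    [0,0,-0.068,0,0,0,0],
    [0,0,-0.08,0,0,0,0],
    [0,0,-0.092,0,0,0,0],
    [0,0,-0.104,0,0,0,0],
    [0,0,-0.116,0,0,0,0],
    [0,0,-0.128,0,0,0,0],
    [0,0,-0.138,0,0,0,0],
    [0,0,-0.145,0,0,0,0],
    [0,0,-0.15,0,0,0,0],
    [0,0,-0.15,0,0,0,0],
  ],
)

```text
clock: 19.1
position: [0.544, 0.1403, 0.1084]
ee_rot: [-0.654, 0.756, -0.0, 0.0]
ft_force: [0.3, 0.2, -0.8]
grip_width: -0.003
```

>>> servo_tool(
  motion=[
    [0,0,-0.003,0,0,0,0],
    [0,0,-0.006,0,0,0,0],
    [0,0,-0.009,0,0,0,0],
    [0,0,-0.011,0,0,0,0],
    [0,0,-0.011,0,0,0,0],
  ],
)

```text
clock: 19.73
position: [0.5547, 0.1392, 0.1084]
ee_rot: [-0.655, 0.756, -0.0, 0.0]
ft_force: [0.4, -0.6, -0.1]
grip_width: 0.001
```

>>> servo_tool(
  motion=[
    [0,0,-0.002,0,0,0,0],
    [0,0,-0.004,0,0,0,0],
    [0,0,-0.005,0,0,0,0],
    [0,0,-0.005,0,0,0,0],
  ],
)

```text
clock: 20.23
position: [0.5566, 0.139, 0.108]
ee_rot: [-0.655, 0.756, 0.002, -0.002]
ft_force: [-17.1, 0.4, 11.5]
grip_width: -0.004
```

```bash
python3 - <<'E'
from h import *
T,o=tool();print(o['position'].round(4),o['ft_force'].round(2))
im,d,K,W=cam('wrist');cv2.imwrite('pics/w7.png',im)
E
```

```text
[0.5566 0.139  0.108 ] [-17.09   0.35  11.48]
```

View pics/w7.png

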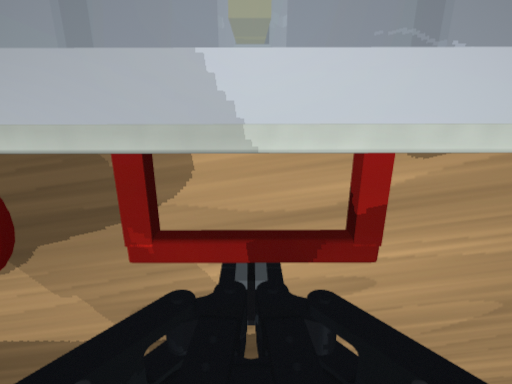

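The panel is flush with the cabinet and the push force has risen to 17 N at the expected shut position. One more small nudge, then I back away.

>>> servo_tool(
  motion=[
    [0,0,-0.001,0,0,0,0],
    [0,0,-0.001,0,0,0,0],
    [0,0,0.01,0,0,0,0],
    [0,0,0.04,0,0,0,0],
    [0,0,0.06,-0.03,0,0,0],
    [0,0,0.08,-0.08,0,0,0],
    [0,0,0.08,-0.1,0,0,0],
    [0,0,0.08,-0.1,0,0,0],
  ],
)

```text
clock: 21.28
position: [0.481, 0.1505, 0.2099]
ee_rot: [-0.655, 0.756, 0.0, 0.002]
ft_force: [-0.2, 0.3, -0.1]
grip_width: -0.002
```

```bash
python3 - <<'E'
from h import *
T,o=tool();print(o['position'].round(4),o['ft_force'].round(2),o['clock'])
ims=[]
for c in('wrist','top','scene'):
    im,d,K,W=cam(c);ims.append(im);Q=cloud(d,K,W);hsv=cv2.cvtColor(im,cv2.COLOR_BGR2HSV)
    red=((hsv[...,0]<8)|(hsv[...,0]>172))&(hsv[...,1]>120)&(Q[...,2]>.12)&(Q[...,2]<.145)&(abs(Q[...,1]-.14)<.1)&(Q[...,0]<.65)
    if red.sum()>9: print(c,'handle',cv2.minAreaRect(Q[red][:,:2].astype(np.float32)))
    for n in('blue_logger','drinker','feeder'):
        if c!='wrist':
            for b in models.boxes_of(c,n)[:1]: print(c,n,world(W,b['point'])[0].round(3))
cv2.imwrite('pics/end.png',np.hstack([cv2.resize(i,(400,300)) for i in (ims[0],ims[1])]))
E
```

```text
[0.481  0.1505 0.2099] [-0.16  0.32 -0.1 ] 21.275
wrist handle ((0.5923103094100952, 0.13290974497795105), (0.11110762506723404, 0.0506192147731781), 81.74602508544922)
top handle ((0.5894327163696289, 0.1332727074623108), (0.11022122204303741, 0.04899346083402634), 81.72638702392578)
top blue_logger [ 0.456 -0.26   0.109]
top drinker [0.564 0.391 0.126]
top feeder [ 0.5   -0.428  0.026]
scene blue_logger [ 0.454 -0.258  0.099]
scene drinker [0.55  0.393 0.125]
scene feeder [ 0.508 -0.42   0.027]
```

View pics/end.png

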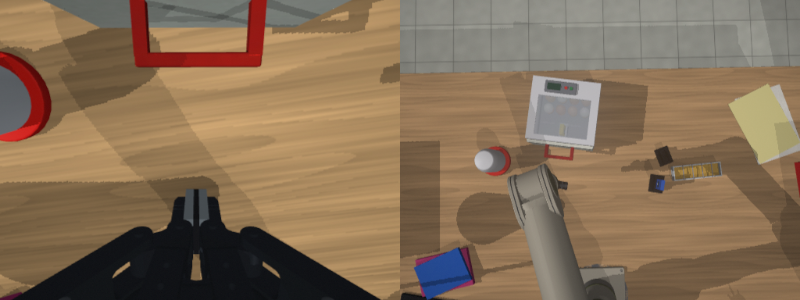

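The handle has travelled 129.5 mm between stop and shut, the neighbours are unmoved and the arm is clear. Handing in.

```bash
python3 -c "
from h import *
print(ticket.hand_in())"
```

```text
the job is handed in; nothing more can be done
None
```

I pulled the tray to its stop, put the yellow logger in the sleeve, pushed the tray fully shut and handed the job in at about 21 s on the robot's clock. The hand-in gives no verdict.

**Tray out:** I gripped the handle and pulled until the wrist force rose to about 65 N at the stop.

**Logger in the sleeve:** I lowered it under grip until it touched the sleeve floor at the expected height, with about 14 N on the wrist. After release its top measured 137 mm above the table, as it should when home.

**Tray shut:** I pushed the handle bar with closed fingers up to the end stop, about 17 N at the last reading before a final 1 mm nudge, then backed off. The handle had moved 129.5 mm back from the stop, against 130 mm for fully shut. I last saw the logger in place through the hatcher window.

**Other things:** The blue logger, drinker and feeder were where they started, to within the networks' scatter of about 5 mm. The gripper was touching nothing.

**One disagreement:** The sleeve mouth measured about 6 mm nearer the front panel than the stated 70.5 mm implied. I used the measured position, and the logger went in without any significant side force.

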